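Press the glued stone in the twin-nest shuttle press

TASK

One of the two plywood boards in the press's sliding carrier has a freshly glued stone slab on it: slide the carrier by its end handles, fully to its stop, so that this board comes under the press pad, then push the pedal right down to its stop and hold it there for two seconds. Let the pedal come up and slide the carrier fully to its other stop, so that the pressed piece stands out in the open. Never bring the press down on anything but the stone, do not touch the stone or shift it on its board, and do not knock the things lying round about.

Things in the scene. Friction and masses are not known exactly. Their poses are not given: they have to be found in the camera images.
- press: Grey bench press fixed to the table, 330 mm wide, 270 high. Origin: on the table straight below the pad; x to the rear (pillars at x = 118 mm), y along the carrier's guides (left seen from the pedal). Bed top 75 mm above the table. The crosshead, 46 mm wide, z 174 to 219 with the pedal up, reaches over the bed from the pillars to a draw rod at x = -96; keep the gripper's body off it.
- press_pad (a point): Middle of the underside of the sprung rubber-faced pad (50 x 44 mm) below the crosshead; 126 mm above the table with the pedal up, it goes down with the pedal (29 mm at the stop) and meets the stone after 22 mm, giving on its spring from there.
- press_tread (a point): Middle of the ribbed top of the pedal's tread (62 mm in x, 85 in y) at the front of the press, 175 mm before the pad, 74 mm above the table when up; it falls 47 mm to the stop. The hinge pin is 36 mm above the table, 30 mm behind the pad's middle.
- press_pedal (a joint): Pedal angle, rad: 0 up (a spring returns it), 0.23 down on its stop; needs about 6 to 12 N at the tread.
- carrier: Sliding aluminium carrier, 150 (x) by 200 (y) mm, with two nests side by side, captive in the guides; slides along the press's y. Origin: middle of its underside, 75 mm above the table; axes as the press's. Nest centres at y = +49 and -49 mm. It travels 49 mm either way from the middle of the bed to an end stop, where one nest is centred under the pad (within 3 mm).
- handle_left (a point): Top of the upright round handle (18 mm thick, 50 mm tall, black) on the tongue at the carrier's +y end, 155 mm from the carrier's middle and 131 mm above the table. Tongue: 6 mm thick, top 81 mm above the table.
- handle_right (a point): Top of the same handle at the carrier's -y end.
- board_loaded: Plywood backing board 115 x 85 x 9 mm lying loose in one of the nests: the one with the stone slab on it. Origin: middle of its underside.
- board_bare: The same board in the other nest, with nothing on it. Origin: middle of its underside.
- stone: Natural greenish grey stone slab 102 x 58 x 14 mm, lying on one of the boards, its length (own y axis) across the carrier. Origin: middle of its underside.
- glue: White glue bottle, 53 mm thick, 153 mm tall, standing behind the press to its left; a bystander. Origin: middle of its foot.
- scraper: Scraper with wooden handle, 195 x 42 x 16 mm, lying on the table front right of the press; a bystander. Origin: middle of its underside.
- hone: Whetstone 50 x 88 x 21 mm lying on the table right of the press; a bystander. Origin: middle of its underside.
Things that resemble listed ones, but are neither listed nor needed, are in the scene too. What is shaped like the stone but green is not meant.

How it is judged:
By the outcome, as a careful person would: the job done as asked, in the order asked, and still so for the second after the job is handed in, with the robot touching nothing.
It also fails if it takes over 58 s, if anything falls off the work surface, if the arm or the gripper's body presses on something with over 40 N, if the wrist force passes 120 N, or if a joint passes its speed limit or range.

ROBOT

A 7-joint arm with a two-finger parallel gripper is mounted at the origin on the work surface; the furniture and walls round the work are solid. World frame = base frame: x ahead of the robot, y to its left, z up, the work surface at z = 0. Lengths are in m, angles in degrees, forces in N, time in s.
With the tool pointing down it reaches from about 0.35 to 0.9 m from the base axis. Payload 8.1 kg.
Tool frame: the origin (TCP) lies on the centre line of the jaws, within the pads' length; the fingertips stand 22 mm ahead of it and the grasp point (between the pads) lies 3 mm ahead of it; z points along the fingers, y is the line along which they close (so a half turn about z gives the same grasp; the last joint's range is limited). The gripper opens to 85 mm and grips with 20 to 120 N. Pads are 22 mm wide; open, the fingers measure 114 mm over their backs; the gripper's body (76 mm by 85 mm) begins 54 mm behind the grasp point. The pads swing forward as they close: fully open they stand 13 mm farther back than shut.
Start: joints at [60.183, 24.895, 1.432, 90.138, -0.665, 64.973, -4.303], TCP at [0.254, -0.571, 0.253] pointing down, gripper open.
Joint ranges: [-149.89, 149.89], [-25.12, 119.58], [-72.63, 75.52], [4.76, 147.25], [-75.54, 255.54], [6.69, 114.76], [-157.13, 157.13]. Speed limits (degrees/s): [127.2, 127.2, 172.46, 172.46, 180, 180, 180].

INTERFACE

Orientations are given as a 3x3 rotation matrix whose columns are the frame's x, y, z axes.
In Python, from workcell import robot gives the robot as it stands.
- The arm moves only by the shell command python3 -m jog 'ROWS'. ROWS is JSON, a list of rows, each a list of 3 entries, a list of its own where there are three numbers: the shift along the tool's x, y, z in units of 0.2 m (1.0 is 0.2 m), then the turn, a rotation vector about the tool's x, y, z in units of 180 degrees (1.0 is 180 degrees), then the opening, from -1 (shut) to 1 (fully open). A call has 1 to 8 rows; each row is the pose to reach, as a shift and turn from the pose commanded when the call began, along the tool's axes at that moment, turning the shorter way round; what a row does not reach only later rows make up. A row lasts 1/12 s, in which the tool goes at most 41.7 mm and 7.16 degrees, less where a joint would pass 70% of its speed; a pose out of reach is approached as far as the arm can. A call with a number of a shift or a turn outside -1 to 1 is refused whole. A call with a gripper value outside its range is refused whole. The fingers move at their own pace and stop on an object; the grip force is fixed at half the most. Time passes only in rows, so rows that repeat a pose let the fingers close. It gives the time, the measured TCP pose, the force, the opening and the grip force at its end, in the units of the state.
- robot.read_state(): the state, without advancing time (a new reading comes with each control period).
- robot.read_camera(name): name is "scene" or "top"; returns the picture (480x640x3 uint8, red, green, blue); there is no depth.
- robot.camera_model(name): a dict with "vfov" (degrees; the focal length in pixels is half the picture's height over the tangent of half this angle, whatever the lens; pixels are square), "cx", "cy" (the principal point, pixels), "rvec" (rotation vector, rad) and "tvec" (3), from world to camera coordinates, as OpenCV has them. Camera axes: x right, y down, z forward; pixel columns grow to the right and rows downward; lengths in m; the calibration is good to about 2 mm. A picture is of the moment at which its call begins. camera_model takes no time and is no camera call.
- robot.close_job(): hands the job in; it is judged then, once.
The state is a dict: "t": time; "qpos": joint angles; "qd": joint speeds; "joint_torque": joint torques, N m; "position": TCP position; "ee_rot": TCP orientation; "ft_force": force on the tool from outside, world axes, zero at the start; "ft_torque": the same for the moment, N m; "gripper_width": finger opening in m; "grip_force": force on a finger pad.
Only numpy, scipy, OpenCV 4.12 (cv2) and the standard library are available. Lean on these libraries where they do the work, as an engineer would, in place of code of your own. Each camera call takes 0.05 s, during which the arm holds its last target. There are 200 camera calls.

## Working session

There is one attempt and no reset: what is moved stays moved. The work goes in short steps, Python scripts to look and compute and a shell command to move; the robot and the scene stay as the last step left them, time stands still between calls to the robot, and variables do not carry over. Pictures are saved under pics/ and viewed, at most 10 in all, crops included, and the job is handed in when it is done.

```bash
mkdir -p pics; ls; python3 - <<'E'
from workcell import robot
import cv2
for n in("scene","top"):
    cv2.imwrite(f"pics/{n}0.png",robot.read_camera(n)[:,:,::-1]); print(robot.camera_model(n))
s=robot.read_state();print(s['t'],s['position'],s['ee_rot'],s['ft_force'],s['gripper_width'])
E
```

```text
pics
{'vfov': 47.954207086023246, 'cx': 310.63910357998276, 'cy': 232.6302254191593, 'rvec': array([ 0.86483084, -2.18892998,  1.38325596]), 'tvec': array([0.3861141 , 0.29010634, 0.71807119])}
{'vfov': 50.59505808271281, 'cx': 321.9161003360995, 'cy': 234.18193516169998, 'rvec': array([ 2.13990315, -2.18551712,  0.12231336]), 'tvec': array([-0.0952954,  0.6134281,  1.0669341])}
0.1 [ 0.25336643 -0.57089631  0.25258295] [[ 9.14016223e-01  4.05677046e-01 -6.91418960e-04]
 [ 4.05677615e-01 -9.14015392e-01  1.23949025e-03]
 [-1.29134830e-04 -1.41340739e-03 -9.99998993e-01]] [-0.26216752 -0.53614733  0.12509383] 0.08543665225944337
```

View pics/scene0.png

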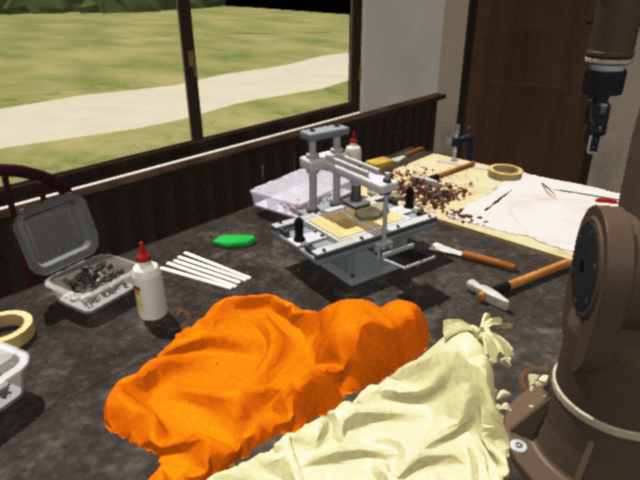

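View pics/top0.png

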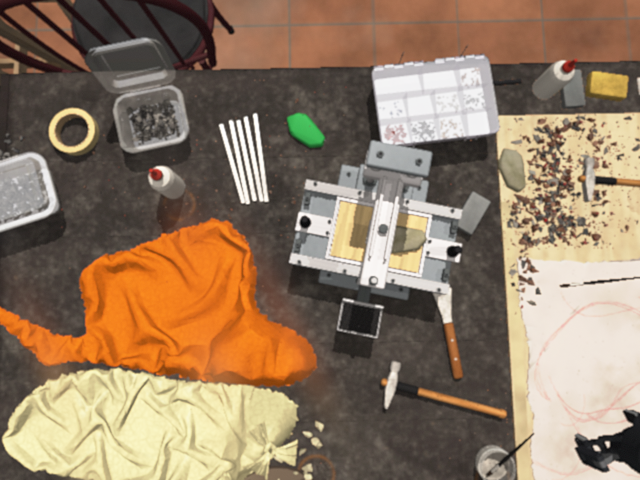

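The scene view shows the press, with handles at about (298,230) and (410,197). In the top view the handles are at (306,222) and (454,251), and the tread is at (360,318). Stone candidates in the top view are the grey-green slab on the carrier at (407,240), the green slab at (305,130), the grey pebble at (512,170) and the whetstone at (473,213). I choose (407,240), which lies on the board in the right (-y) nest, and check it in a close crop.

```bash
cat > h.py <<'E'
import numpy as np,cv2
from workcell import robot
def ray(n,u,v):
    m=robot.camera_model(n);R=cv2.Rodrigues(m['rvec'])[0];f=240/np.tan(np.radians(m['vfov']/2))
    return -R.T@m['tvec'],R.T@np.array([(u-m['cx'])/f,(v-m['cy'])/f,1])
def at(n,u,v,z):
    c,d=ray(n,u,v);return c+d*(z-c[2])/d[2]
def proj(n,p):
    m=robot.camera_model(n);R=cv2.Rodrigues(m['rvec'])[0];f=240/np.tan(np.radians(m['vfov']/2))
    q=R@np.array(p)+m['tvec'];return q[0]/q[2]*f+m['cx'],q[1]/q[2]*f+m['cy']
E
python3 - <<'E'
from h import *
im=cv2.imread('pics/top0.png')
a=cv2.resize(im[130:350,270:500],None,fx=3.4,fy=2.72*1.25*0+2.7,interpolation=cv2.INTER_CUBIC)
a=cv2.resize(im[130:350,270:500],None,fx=2.7,fy=2.7,interpolation=cv2.INTER_CUBIC)
cv2.imwrite('pics/crop1.png',a)
b=cv2.imread('pics/scene0.png')[115:295,260:450]
cv2.imwrite('pics/crop2.png',cv2.resize(b,None,fx=3.3,fy=3.3,interpolation=cv2.INTER_CUBIC))
L=at('top',306,222,.131);R=at('top',454,251,.131);T=at('top',360,318,.074)
print(L,R,np.linalg.norm(L-R),(L+R)/2,T)
y=(L-R)[:2];y/=np.linalg.norm(y);x=np.array([y[1],-y[0]]);print(x,y,np.degrees(np.arctan2(x[1],x[0])), T[:2]+.175*x)
E
```

```text
[ 0.62531216 -0.07706993  0.131     ] [ 0.56146011 -0.36764969  0.131     ] 0.29751248388960133 [ 0.59338613 -0.22235981  0.131     ] [ 0.43200933 -0.18270872  0.074     ]
[ 0.97669769 -0.21461971] [0.21461971 0.97669769] -12.393217379808089 [ 0.60293143 -0.22026717]
```

View pics/crop1.png

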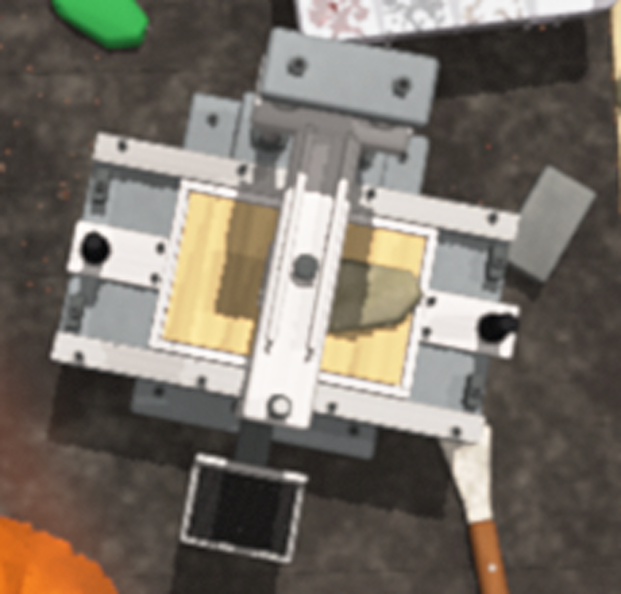

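View pics/crop2.png

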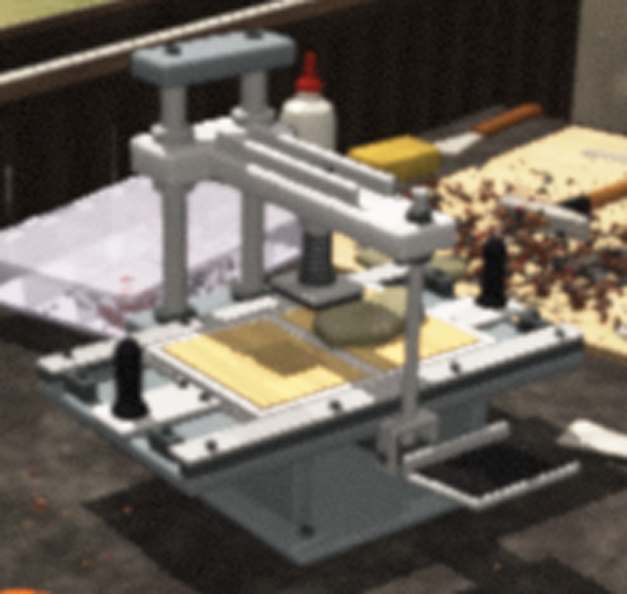

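The crops confirm the choice: the greenish-grey stone lies on the board in the right (-y) nest, top-crop (375,295). The left board, top-crop (205,270), is bare. So the carrier first goes to +y. Next I triangulate the handles and tread.

```bash
python3 - <<'E'
from h import *
def blob(n,u,v,r=14):
    im=cv2.imread(f'pics/{n}0.png');g=im.max(2)
    k,lab,st,c=cv2.connectedComponentsWithStats((g[v-r:v+r,u-r:u+r]<62).astype(np.uint8))
    i=1+np.argmax(st[1:,4]);return c[i]+[u-r,v-r],st[i]+np.array([u-r,v-r,0,0,0])
def tri(a,b):
    (c1,d1),(c2,d2)=ray('top',*a),ray('scene',*b)
    s=np.linalg.lstsq(np.c_[d1,-d2],c2-c1,rcond=None)[0];p,q=c1+s[0]*d1,c2+s[1]*d2
    return (p+q)/2,np.linalg.norm(p-q)
P=[]
for a,b in(((306,222),(298,229)),((455,251),(410,198))):
    ca,sa=blob('top',*a);cb,sb=blob('scene',*b);t=tri(ca,cb);P.append(t[0]);print(ca,sa,cb,sb,t)
d=P[0]-P[1];print(np.linalg.norm(d))
y=d[:2]/np.linalg.norm(d[:2]);x=np.array([y[1],-y[0]]);M=(P[0]+P[1])[:2]/2
# tread corners, crop1
T=np.mean([at('top',270+u/2.7,130+v/2.7,.074) for u,v in((200,458),(304,476),(288,556),(185,540))],0)
pad=T[:2]+.175*x
print('mid',M,'yaw',np.degrees(np.arctan2(x[1],x[0])),'T',T,'pad',pad,'carrier off',(M-pad)@y,(M-pad)@x)
for n,u,v in(('top',306,222),):
    print(ray('top',0,0)[0])
E
```

```text
[304.8    221.9375] [301 217   9  11  80] [297.69543147 229.57360406] [284 218  20  24 197] (array([ 0.63181217, -0.07153808,  0.10382606]), np.float64(0.00676007102648922))
[453.99107143 250.83928571] [448 247  15  10 112] [409.19178082 197.69863014] [405 187  10  21 146] (array([ 0.5647896 , -0.37401713,  0.10387084]), np.float64(0.0023880723000060063))
0.30981543132550005
mid [ 0.59830088 -0.2227776 ] yaw -12.493604630934326 T [ 0.4321697  -0.18365394  0.074     ] pad [ 0.60302572 -0.2215118 ] carrier off -0.0022579579075559307 -0.004339122426887132
[ 0.48663398 -0.10734227  1.12933105]
```

```bash
cat >> h.py <<'E'
from scipy.spatial.transform import Rotation as Ro
H=-12.5;xp=np.array([np.cos(np.radians(H)),np.sin(np.radians(H))]);yp=np.array([-xp[1],xp[0]]);M=np.array([.5983,-.2228])
def pt(px,py,z): return np.r_[M+px*xp+py*yp,z]
def go(*targets):
    "print shift/turn units for targets, tool y along -press y, tool down"
    s=robot.read_state();R=np.array(s['ee_rot'])
    G=np.c_[np.r_[xp,0],np.r_[-yp,0],[0,0,-1]]
    w=Ro.from_matrix(R.T@G).as_rotvec()/np.pi
    print('t',s['t'],'pos',s['position'],'F',s['ft_force'],'turn',w.round(4))
    q=np.array(s['position'])
    print('now px,py',(q[:2]-M)@xp,(q[:2]-M)@yp,q[2])
    for p in targets: print((R.T@(p-np.array(s['position']))/.2).round(3))
E
python3 -c "
from h import *
go(pt(-.02,-.24,.22),pt(0,-.215,.114))"
```

```text
t 0.1 pos [ 0.25336643 -0.57089631  0.25258295] F [-0.26216752 -0.53614733  0.12509383] turn [-4.000e-04  2.000e-04  2.024e-01]
now px,py -0.2614154349667184 -0.4145023280004234 0.25258294928399155
[1.489 0.015 0.163]
[ 1.644 -0.025  0.693]
```

```bash
python3 -m jog '[[[1,0,0.1],[0,0,0.202],-1],[[1,0,0.1],[0,0,0.202],-1],[[1,0,0.1],[0,0,0.202],-1],[[1,0,0.1],[0,0,0.202],-1],[[1,0,0.1],[0,0,0.202],-1],[[1,0,0.1],[0,0,0.202],-1],[[1,0,0.1],[0,0,0.202],-1]]'; python3 -c "
from h import *
go(pt(0,-.215,.2),pt(0,-.215,.114))"
```

```text
t: 0.68
position: [0.4391, -0.4875, 0.2322]
ee_rot: [[0.978, -0.21, -0.001], [-0.21, -0.978, 0.002], [-0.001, -0.002, -1.0]]
ft_force: [-0.1, -0.5, -0.2]
gripper_width: 0.0007
grip_force: 0.0
t 0.6833 pos [ 0.43912885 -0.48753836  0.23215589] F [-0.11667929 -0.48539766 -0.1861984 ] turn [-0.0005  0.0003  0.002 ]
now px,py -0.09809829099237405 -0.2929139434865419 0.2321558898639821
[ 0.493 -0.386  0.161]
[ 0.494 -0.385  0.591]
```

```bash
python3 -m jog '[[[0.3,-0.24,0.16],[0,0,0.002],-1],[[0.48,-0.38,0.16],[0,0,0.002],-1],[[0.48,-0.38,0.16],[0,0,0.002],-1],[[0.48,-0.38,0.38],[0,0,0.002],-1],[[0.48,-0.38,0.57],[0,0,0.002],-1],[[0.48,-0.38,0.57],[0,0,0.002],-1],[[0.48,-0.38,0.57],[0,0,0.002],-1]]'; python3 -c "
from h import *
go(pt(0,-.18,.114),pt(0,-.13,.114))
cv2.imwrite('pics/top1.png',cv2.resize(robot.read_camera('top')[150:330,300:520,::-1],None,fx=2.7,fy=2.7))
cv2.imwrite('pics/s1.png',cv2.resize(robot.read_camera('scene')[110:300,270:480,::-1],None,fx=2.7,fy=2.7))
"
```

```text
t: 1.27
position: [0.5437, -0.437, 0.1176]
ee_rot: [[0.975, -0.222, -0.005], [-0.222, -0.975, 0.002], [-0.006, -0.001, -1.0]]
ft_force: [0.5, 0.1, -0.1]
gripper_width: 0.0001
grip_force: 0.0
t 1.2667 pos [ 0.54366835 -0.43699644  0.11760625] F [ 0.47436057  0.11853603 -0.07020061] turn [-0.0003  0.0018 -0.0019]
now px,py -0.006976070656987497 -0.22094358502667086 0.11760624881030173
[ 0.034 -0.205  0.018]
[ 0.032 -0.455  0.018]
```

View pics/s1.png

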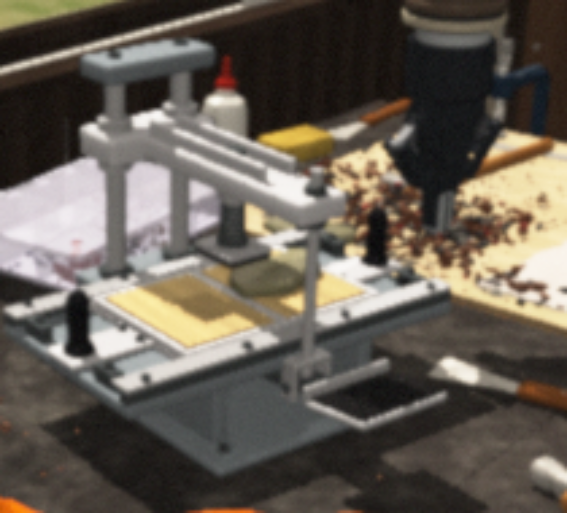

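The gripper hangs beside the right handle (377,210), fingers shut and outside it at about (440,230). Now I push it gently towards +y.

```bash
python3 -m jog '[[[0.02,-0.09,0.018],[0,0,-0.002],-1],[[0.034,-0.14,0.018],[0,0,-0.002],-1],[[0.034,-0.17,0.018],[0,0,-0.002],-1],[[0.034,-0.19,0.018],[0,0,-0.002],-1],[[0.034,-0.21,0.018],[0,0,-0.002],-1],[[0.034,-0.23,0.018],[0,0,-0.002],-1],[[0.034,-0.25,0.018],[0,0,-0.002],-1]]' | grep -E "t:|pos|force"; python3 -m jog '[[[0,-0.02,0],[0,0,0],-1],[[0,-0.04,0],[0,0,0],-1],[[0,-0.06,0],[0,0,0],-1],[[0,-0.08,0],[0,0,0],-1],[[0,-0.1,0],[0,0,0],-1],[[0,-0.12,0],[0,0,0],-1]]'| grep -E "t:|pos|force"; python3 -c "
from h import *
go(pt(0,-.13,.114))
cv2.imwrite('pics/s2.png',cv2.resize(robot.read_camera('scene')[110:300,270:480,::-1],None,fx=2.7,fy=2.7))
"
```

```text
t: 1.95
position: [0.5634, -0.3929, 0.1172]
ee_rot: [[0.976, -0.218, 0.001], [-0.218, -0.976, -0.005], [0.002, 0.005, -1.0]]
ft_force: [-2.6, -7.5, 2.3]
grip_force: 3.9
t: 2.45
position: [0.5685, -0.3699, 0.1172]
ee_rot: [[0.976, -0.218, 0.001], [-0.218, -0.976, -0.005], [0.002, 0.005, -1.0]]
ft_force: [-1.8, -8.0, 4.1]
grip_force: 4.0
t 2.45 pos [ 0.56849251 -0.36987247  0.11717988] F [-1.76956086 -8.04479827  4.09052193] turn [ 0.0015 -0.0007 -0.0006]
now px,py 0.002731371843736555 -0.15003778641892238 0.11717988243553573
[-0.014 -0.1    0.015]
```

View pics/s2.png

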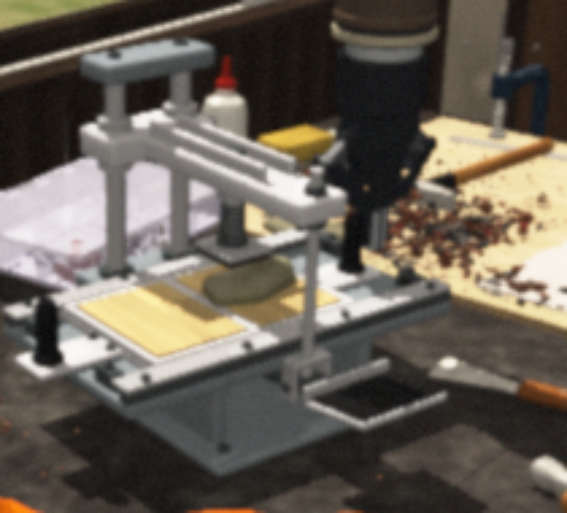

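The carrier slides: its left end is out at (45,330) and the stone has moved with its board. I keep going until the stop.

```bash
python3 -m jog '[[[0,-0.02,0],[0,0,0],-1],[[0,-0.04,0],[0,0,0],-1],[[0,-0.06,0],[0,0,0],-1],[[0,-0.075,0],[0,0,0],-1],[[0,-0.09,0],[0,0,0],-1]]'| grep -E "t:|pos|force"; python3 -m jog '[[[0,-0.015,0],[0,0,0],-1],[[0,-0.03,0],[0,0,0],-1],[[0,-0.03,0],[0,0,0],-1]]'| grep -E "t:|pos|force";python3 -c "
from h import *
go(pt(0,-.13,.114))"
```

```text
t: 2.92
position: [0.5725, -0.3522, 0.1172]
ee_rot: [[0.976, -0.218, 0.001], [-0.218, -0.976, -0.005], [0.002, 0.005, -1.0]]
ft_force: [-2.2, -8.2, 2.3]
grip_force: 4.0
t: 3.17
position: [0.574, -0.3457, 0.1171]
ee_rot: [[0.976, -0.218, 0.001], [-0.218, -0.976, -0.004], [0.002, 0.004, -1.0]]
ft_force: [-1.0, -6.5, 3.2]
grip_force: 2.8
t 3.1667 pos [ 0.57401348 -0.34567844  0.11712706] F [-1.04764755 -6.49888553  3.24171089] turn [ 0.0013 -0.0007 -0.0004]
now px,py 0.0028849322437680823 -0.1252222948559604 0.11712706064197552
[-0.014  0.024  0.016]
```

```bash
for i in 1 2; do :; done; python3 -m jog '[[[0,-0.015,0],[0,0,0],-1],[[0,-0.03,0],[0,0,0],-1]]'| grep -E "t:|pos|force"; python3 -m jog '[[[0,-0.015,0],[0,0,0],-1],[[0,-0.015,0],[0,0,0],-1]]'| grep -E "t:|pos|force"
```

```text
t: 3.33
position: [0.5746, -0.344, 0.1174]
ee_rot: [[0.975, -0.22, 0.002], [-0.22, -0.975, -0.01], [0.004, 0.009, -1.0]]
ft_force: [-1.1, -23.4, 0.5]
grip_force: 11.6
t: 3.5
position: [0.5746, -0.3439, 0.1178]
ee_rot: [[0.975, -0.222, 0.002], [-0.222, -0.975, -0.013], [0.005, 0.012, -1.0]]
ft_force: [-2.2, -23.1, 0.0]
grip_force: 11.6
```

The force rose to 23 N with no further motion, so the carrier is on its stop. I back off, rise, and go round the front to the pedal.

```bash
python3 -m jog '[[[0,0.05,0],[0,0,0],-1],[[0,0.15,0],[0,0,0],-1],[[0,0.2,-0.1],[0,0,0],-1],[[0,0.2,-0.3],[0,0,0],-1],[[0,0.2,-0.4],[0,0,0],-1],[[-0.2,0.2,-0.4],[0,0,0],-1],[[-0.4,0.2,-0.4],[0,0,0],-1],[[-0.6,0.2,-0.4],[0,0,0],-1]]'| grep -E "t:|pos|force"; python3 -c "
from h import *
go(pt(-.18,-.15,.18),pt(-.18,.002,.18),pt(-.18,.002,.12))
im=robot.read_camera('top')[:,:,::-1]
cv2.imwrite('pics/top3.png',im)
print('expect left handle mid at',proj('top',pt(0,.155+.049,.104)),proj('top',pt(0,.155+.052,.104)))
g=im.max(2)[190:240,255:310]<62
k,l,st,c=cv2.connectedComponentsWithStats(g.astype(np.uint8));print(c[1:]+[255,190],st[1:,4])
cv2.imwrite('pics/top3c.png',cv2.resize(im[150:350,270:500],None,fx=2.6,fy=2.6,interpolation=2))"
```

```text
t: 4.17
position: [0.4493, -0.347, 0.1962]
ee_rot: [[0.977, -0.215, 0.001], [-0.215, -0.977, -0.001], [0.001, 0.001, -1.0]]
ft_force: [0.1, -0.8, -0.6]
grip_force: 0.0
t 4.1667 pos [ 0.44928075 -0.34695202  0.19623662] F [ 0.08420694 -0.82585347 -0.63527486] turn [ 0.0002 -0.0003  0.0004]
now px,py -0.11861548517170914 -0.153462789920526 0.19623662200783148
[-0.307 -0.018  0.081]
[-0.306 -0.778  0.08 ]
[-0.306 -0.778  0.38 ]
expect left handle mid at (np.float64(280.1095227746164), np.float64(216.04203286006606)) (np.float64(278.6710076088072), np.float64(215.75745347961748))
[[275.79130435 196.59130435]
 [287.38888889 192.33333333]
 [273.         192.        ]
 [289.         200.71428571]
 [255.         202.        ]
 [265.5        203.        ]
 [277.         205.        ]
 [291.3        206.6       ]
 [306.         204.5       ]
 [270.33333333 207.33333333]
 [278.73493976 216.65060241]
 [277.         228.        ]
 [283.3        231.        ]
 [278.63636364 237.86363636]] [115  18   1   7   1   2   1  10   2   3  83   1  10  44]
```

View pics/top3c.png

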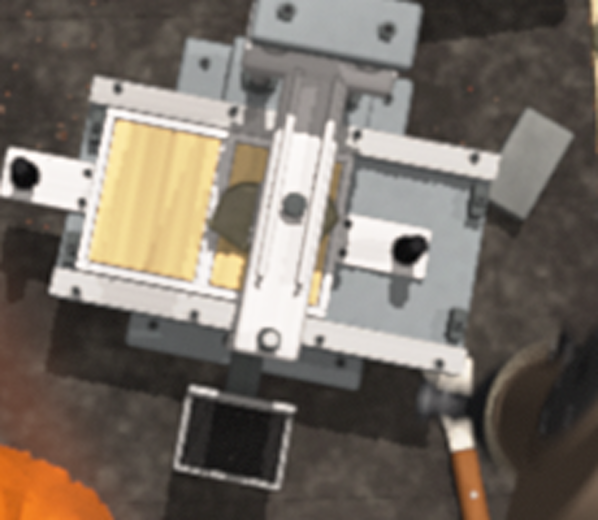

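The carrier is out at its +y stop, with the left handle at (22,172) in the crop, and the stone sits under the pad at about (275,215). On to the pedal.

```bash
python3 -m jog '[[[-0.2,-0.02,0],[0,0,0],-1],[[-0.31,-0.05,0],[0,0,0],-1],[[-0.31,-0.25,0],[0,0,0],-1],[[-0.31,-0.45,0],[0,0,0],-1],[[-0.31,-0.65,0],[0,0,0],-1],[[-0.31,-0.78,0],[0,0,0],-1],[[-0.31,-0.78,0.1],[0,0,0],-1],[[-0.31,-0.78,0.1],[0,0,0],-1]]'| grep -E "t:|pos|force"; python3 -m jog '[[[0,0,0.14],[0,0,0],-1],[[0,0,0.28],[0,0,0],-1],[[0,0,0.3],[0,0,0],-1]]'| grep -E "t:|pos|force"; python3 -c "
from h import *
go(pt(-.18,.002,.096),pt(-.18,.002,.049))"
```

```text
t: 4.88
position: [0.4232, -0.1794, 0.1743]
ee_rot: [[0.977, -0.212, -0.002], [-0.212, -0.977, 0.001], [-0.002, -0.0, -1.0]]
ft_force: [-1.7, -1.2, -0.0]
grip_force: 0.0
t: 5.13
position: [0.4215, -0.1818, 0.1132]
ee_rot: [[0.976, -0.217, -0.005], [-0.217, -0.976, 0.001], [-0.005, 0.0, -1.0]]
ft_force: [-1.0, 0.5, -0.3]
grip_force: 0.0
t 5.1333 pos [ 0.42145495 -0.18184512  0.11315912] F [-0.96936677  0.49036056 -0.2682179 ] turn [ 0.0001  0.0016 -0.0002]
now px,py -0.18151737018354439 0.001707809417115355 0.11315912330455491
[ 0.008 -0.001  0.086]
[ 0.009 -0.002  0.321]
```

```bash
python3 -m jog '[[[0,0,0.05],[0,0,0],-1],[[0,0,0.08],[0,0,0],-1],[[0,0,0.11],[0,0,0],-1],[[0,0,0.14],[0,0,0],-1],[[0,0,0.17],[0,0,0],-1],[[0,0,0.2],[0,0,0],-1]]'| grep -E "t:|pos|force"; python3 -m jog '[[[0,0,0.02],[0,0,0],-1],[[0,0,0.04],[0,0,0],-1],[[0,0,0.06],[0,0,0],-1],[[0,0,0.08],[0,0,0],-1],[[0,0,0.1],[0,0,0],-1],[[0,0,0.11],[0,0,0],-1]]'| grep -E "t:|pos|force"; python3 -c "
from h import *
go(pt(-.18,.002,.049))"
```

```text
t: 5.63
position: [0.4233, -0.1815, 0.0756]
ee_rot: [[0.976, -0.216, -0.0], [-0.216, -0.976, -0.0], [-0.0, 0.0, -1.0]]
ft_force: [-3.9, -1.0, 4.5]
grip_force: 2.5
t: 6.13
position: [0.423, -0.1813, 0.0533]
ee_rot: [[0.976, -0.216, -0.001], [-0.216, -0.976, 0.0], [-0.001, 0.0, -1.0]]
ft_force: [-5.8, -0.7, 10.9]
grip_force: 4.9
t 6.1333 pos [ 0.42304799 -0.18130869  0.0533326 ] F [-5.78372416 -0.69404888 10.90926046] turn [0.0001 0.0004 0.0003]
now px,py -0.18007820313337627 0.002576325011038976 0.05333259851608203
[0.    0.003 0.022]
```

```bash
python3 -m jog '[[[0,0,0.015],[0,0,0],-1],[[0,0,0.03],[0,0,0],-1],[[0,0,0.03],[0,0,0],-1]]'| grep -E "t:|pos|force"; python3 -m jog '[[[0,0,0.015],[0,0,0],-1],[[0,0,0.03],[0,0,0],-1],[[0,0,0.03],[0,0,0],-1]]'| grep -E "t:|pos|force"
```

```text
t: 6.38
position: [0.4232, -0.1814, 0.0475]
ee_rot: [[0.976, -0.216, -0.001], [-0.216, -0.976, -0.0], [-0.001, 0.0, -1.0]]
ft_force: [-5.0, -1.2, 10.3]
grip_force: 5.4
t: 6.63
position: [0.4234, -0.1815, 0.0446]
ee_rot: [[0.976, -0.216, 0.001], [-0.216, -0.976, -0.0], [0.001, 0.0, -1.0]]
ft_force: [-19.8, 5.9, 76.7]
grip_force: 39.2
```

On the stop at 77 N. I ease off slightly and hold.

```bash
python3 -m jog '[[[0,0,-0.005],[0,0,0],-1],[[0,0,-0.005],[0,0,0],-1],[[0,0,-0.005],[0,0,0],-1],[[0,0,-0.005],[0,0,0],-1]]'| grep -E "t:|pos|force"
```

```text
t: 6.97
position: [0.4233, -0.1815, 0.0453]
ee_rot: [[0.976, -0.216, 0.001], [-0.216, -0.976, -0.0], [0.001, 0.0, -1.0]]
ft_force: [-17.0, 4.5, 60.1]
grip_force: 30.5
```

```bash
python3 -m jog '[[[0,0,-0.005],[0,0,0],-1],[[0,0,-0.005],[0,0,0],-1],[[0,0,-0.005],[0,0,0],-1],[[0,0,-0.005],[0,0,0],-1],[[0,0,-0.005],[0,0,0],-1],[[0,0,-0.005],[0,0,0],-1],[[0,0,-0.005],[0,0,0],-1],[[0,0,-0.005],[0,0,0],-1]]'| grep -E "t:|pos|force"
python3 -m jog '[[[0,0,0],[0,0,0],-1],[[0,0,0],[0,0,0],-1],[[0,0,0],[0,0,0],-1],[[0,0,0],[0,0,0],-1],[[0,0,0],[0,0,0],-1],[[0,0,0],[0,0,0],-1],[[0,0,0],[0,0,0],-1],[[0,0,0],[0,0,0],-1]]'| grep -E "t:|pos|force"
python3 -m jog '[[[0,0,0],[0,0,0],-1],[[0,0,0],[0,0,0],-1],[[0,0,0],[0,0,0],-1],[[0,0,0],[0,0,0],-1],[[0,0,0],[0,0,0],-1],[[0,0,0],[0,0,0],-1],[[0,0,0],[0,0,0],-1],[[0,0,0],[0,0,0],-1]]'| grep -E "t:|pos|force"
python3 -m jog '[[[0,0,0],[0,0,0],-1],[[0,0,0],[0,0,0],-1],[[0,0,0],[0,0,0],-1],[[0,0,0],[0,0,0],-1],[[0,0,0],[0,0,0],-1],[[0,0,0],[0,0,0],-1],[[0,0,0],[0,0,0],-1],[[0,0,0],[0,0,0],-1]]'| grep -E "t:|pos|force"; python3 -c "
from h import *
cv2.imwrite('pics/s4.png',cv2.resize(robot.read_camera('scene')[110:300,270:480,::-1],None,fx=2.7,fy=2.7))
"
```

```text
t: 7.63
position: [0.4233, -0.1814, 0.0458]
ee_rot: [[0.976, -0.216, 0.001], [-0.216, -0.976, -0.0], [0.001, 0.0, -1.0]]
ft_force: [-14.8, 2.0, 47.8]
grip_force: 24.8
t: 8.3
position: [0.4233, -0.1814, 0.0458]
ee_rot: [[0.976, -0.216, 0.001], [-0.216, -0.976, -0.0], [0.001, 0.0, -1.0]]
ft_force: [-13.8, 2.1, 48.6]
grip_force: 24.8
t: 8.97
position: [0.4233, -0.1815, 0.0458]
ee_rot: [[0.976, -0.216, 0.001], [-0.216, -0.976, -0.0], [0.001, 0.0, -1.0]]
ft_force: [-14.3, 2.2, 48.8]
grip_force: 24.8
t: 9.63
position: [0.4233, -0.1814, 0.0458]
ee_rot: [[0.976, -0.216, 0.001], [-0.216, -0.976, -0.0], [0.001, 0.0, -1.0]]
ft_force: [-14.7, 3.2, 47.8]
grip_force: 24.8
```

View pics/s4.png

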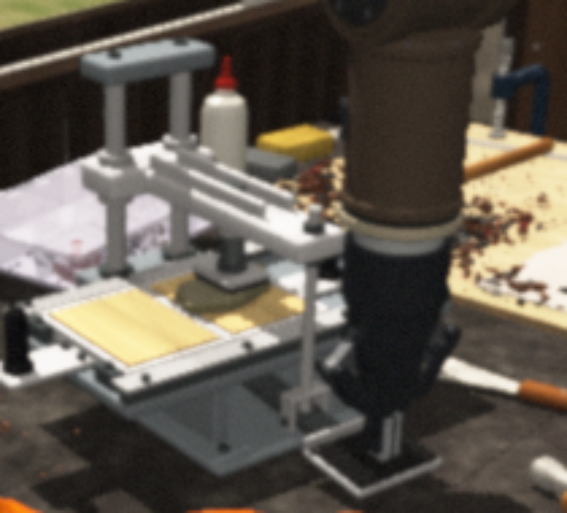

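The pad is down on the stone at (230,285) and the tread is at its stop; the hold was about 3 s. I let the pedal rise and go round to the left handle.

```bash
python3 -m jog '[[[0,0,-0.04],[0,0,0],-1],[[0,0,-0.08],[0,0,0],-1],[[0,0,-0.12],[0,0,0],-1],[[0,0,-0.16],[0,0,0],-1],[[0,0,-0.2],[0,0,0],-1],[[0,0,-0.24],[0,0,0],-1],[[0,0,-0.28],[0,0,0],-1],[[0,0,-0.34],[0,0,0],-1]]'| grep -E "t:|pos|force"; python3 -m jog '[[[0,0,-0.15],[0,0,0],-1],[[0,0,-0.35],[0,0,0],-1],[[0,0,-0.45],[0,0,0],-1],[[0,-0.2,-0.45],[0,0,0],-1],[[0,-0.4,-0.45],[0,0,0],-1],[[0,-0.6,-0.45],[0,0,0],-1],[[0,-0.8,-0.45],[0,0,0],-1],[[0,-0.9,-0.45],[0,0,0],-1]]'| grep -E "t:|pos|force"; python3 -c "
from h import *
go(pt(-.18,.26,.2),pt(0,.26,.2),pt(0,.26,.114))"
```

```text
t: 10.35
position: [0.4235, -0.1808, 0.1119]
ee_rot: [[0.977, -0.215, -0.001], [-0.215, -0.977, 0.001], [-0.001, -0.0, -1.0]]
ft_force: [-0.4, 0.7, -0.6]
grip_force: 0.0
t: 11.02
position: [0.4628, 0.0, 0.2022]
ee_rot: [[0.978, -0.21, 0.001], [-0.21, -0.978, 0.002], [0.0, -0.002, -1.0]]
ft_force: [0.0, 0.3, 0.2]
grip_force: 0.0
t 11.0167 pos [4.62788414e-01 9.64049044e-06 2.02150534e-01] F [0.01593597 0.32768689 0.18053079] turn [-0.0007 -0.0001  0.002 ]
now px,py -0.18052425298505584 0.18819808698174378 0.20215053377126418
[ 0.005 -0.359  0.012]
[ 0.905 -0.353  0.012]
[ 0.905 -0.353  0.442]
```

```bash
python3 -m jog '[[[0,-0.2,0],[0,0,0.002],-1],[[0,-0.35,0],[0,0,0.002],-1],[[0.2,-0.35,0],[0,0,0.002],-1],[[0.4,-0.35,0],[0,0,0.002],-1],[[0.6,-0.35,0],[0,0,0.002],-1],[[0.8,-0.35,0],[0,0,0.002],-1],[[0.9,-0.35,0],[0,0,0.002],-1],[[0.9,-0.35,0],[0,0,0.002],-1]]'| grep -E "t:|pos|force"; python3 -m jog '[[[0,0,0.15],[0,0,0],-1],[[0,0,0.3],[0,0,0],-1],[[0,0,0.42],[0,0,0],-1],[[0,0,0.42],[0,0,0],-1]]'| grep -E "t:|pos|force"; python3 -c "
from h import *
go(pt(0,.235,.114),pt(0,.22,.114),pt(0,.125,.114))
cv2.imwrite('pics/s5.png',cv2.resize(robot.read_camera('scene')[110:300,220:430,::-1],None,fx=2.7,fy=2.7))
"
```

```text
t: 11.68
position: [0.6566, 0.0227, 0.2008]
ee_rot: [[0.975, -0.223, 0.001], [-0.223, -0.975, -0.001], [0.001, 0.001, -1.0]]
ft_force: [-0.5, -0.6, 0.1]
grip_force: 0.0
t: 12.02
position: [0.6492, 0.0245, 0.1126]
ee_rot: [[0.975, -0.221, -0.009], [-0.221, -0.975, -0.0], [-0.009, 0.003, -1.0]]
ft_force: [-1.7, -0.8, -1.0]
grip_force: 0.0
t 12.0167 pos [0.64916889 0.02450661 0.11263986] F [-1.6600132  -0.78888761 -1.04682725] turn [ 0.0008  0.0029 -0.0013]
now px,py -0.003863856742064421 0.25245449988918917 0.11263985617459636
[ 0.02   0.087 -0.007]
[ 0.02   0.162 -0.007]
[ 0.022  0.637 -0.005]
```

View pics/s5.png

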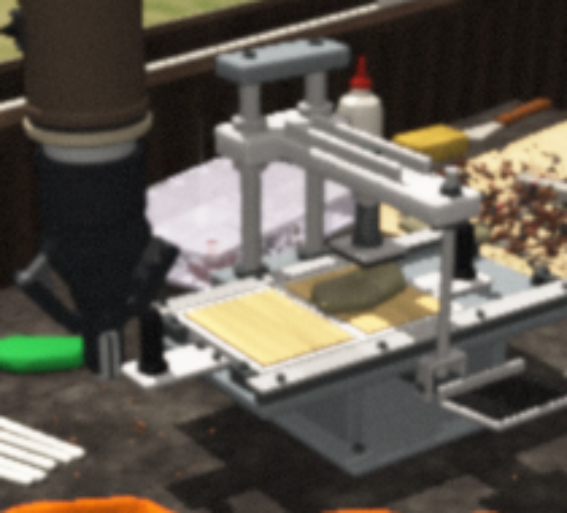

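The pad and pedal are up, and the fingers at (105,360) stand outside the left handle at (150,335). I push towards -y.

```bash
python3 -m jog '[[[0.02,0.05,0],[0,0,0],-1],[[0.02,0.1,0],[0,0,0],-1],[[0.02,0.13,0],[0,0,0],-1],[[0.02,0.15,0],[0,0,0],-1],[[0.02,0.17,0],[0,0,0],-1],[[0.02,0.19,0],[0,0,0],-1],[[0.02,0.21,0],[0,0,0],-1],[[0.02,0.23,0],[0,0,0],-1]]'| grep -E "t:|pos|force"; python3 -m jog '[[[0,0.02,0],[0,0,0],-1],[[0,0.04,0],[0,0,0],-1],[[0,0.06,0],[0,0,0],-1],[[0,0.08,0],[0,0,0],-1],[[0,0.1,0],[0,0,0],-1],[[0,0.12,0],[0,0,0],-1],[[0,0.14,0],[0,0,0],-1],[[0,0.16,0],[0,0,0],-1]]'| grep -E "t:|pos|force"; python3 -m jog '[[[0,0.02,0],[0,0,0],-1],[[0,0.04,0],[0,0,0],-1],[[0,0.06,0],[0,0,0],-1],[[0,0.08,0],[0,0,0],-1],[[0,0.1,0],[0,0,0],-1],[[0,0.12,0],[0,0,0],-1],[[0,0.14,0],[0,0,0],-1],[[0,0.16,0],[0,0,0],-1]]'| grep -E "t:|pos|force"; python3 -c "
from h import *
go(pt(0,.122,.114))"
```

```text
t: 12.73
position: [0.6484, -0.0196, 0.1198]
ee_rot: [[0.975, -0.22, 0.004], [-0.22, -0.975, 0.003], [0.003, -0.004, -1.0]]
ft_force: [2.5, 7.9, 3.6]
grip_force: 4.1
t: 13.4
position: [0.6414, -0.0508, 0.1198]
ee_rot: [[0.976, -0.22, 0.004], [-0.22, -0.976, 0.003], [0.003, -0.004, -1.0]]
ft_force: [1.7, 8.7, 3.0]
grip_force: 4.2
t: 14.07
position: [0.6343, -0.082, 0.1198]
ee_rot: [[0.976, -0.22, 0.004], [-0.22, -0.976, 0.003], [0.003, -0.003, -1.0]]
ft_force: [2.4, 8.5, 4.2]
grip_force: 4.3
t 14.0667 pos [ 0.63428973 -0.08198794  0.119806  ] F [2.36780441 8.51993221 4.16639837] turn [-0.0011 -0.0011 -0.0011]
now px,py 0.00465931919185072 0.14526385730733926 0.11980600245783038
[-0.023  0.117  0.029]
```

```bash
python3 -m jog '[[[0,0.02,0],[0,0,0],-1],[[0,0.04,0],[0,0,0],-1],[[0,0.06,0],[0,0,0],-1],[[0,0.08,0],[0,0,0],-1],[[0,0.095,0],[0,0,0],-1],[[0,0.11,0],[0,0,0],-1]]'| grep -E "t:|pos|force"; python3 -m jog '[[[0,0.012,0],[0,0,0],-1],[[0,0.024,0],[0,0,0],-1],[[0,0.024,0],[0,0,0],-1]]'| grep -E "t:|pos|force";python3 -c "
from h import *
go(pt(0,.122,.114))"
```

```text
t: 14.57
position: [0.6331, -0.0949, 0.1207]
ee_rot: [[0.977, -0.214, 0.011], [-0.214, -0.977, 0.012], [0.008, -0.014, -1.0]]
ft_force: [12.7, 35.0, 2.9]
grip_force: 18.7
t: 14.82
position: [0.6331, -0.0949, 0.121]
ee_rot: [[0.978, -0.21, 0.012], [-0.21, -0.978, 0.016], [0.008, -0.018, -1.0]]
ft_force: [13.2, 38.5, 3.0]
grip_force: 20.4
t 14.8167 pos [ 0.6330556  -0.09489017  0.12102588] F [13.22641381 38.49821485  2.98090642] turn [-0.0058 -0.0026  0.0021]
now px,py 0.006247002602535214 0.13240035023272295 0.12102587526332255
[-0.032  0.052  0.034]
```

It stopped about 10 mm earlier than I expected, so I back off and measure the carrier.

```bash
python3 -m jog '[[[0,-0.05,0],[0,0,0],-1],[[0,-0.15,0],[0,0,0],-1],[[0,-0.35,0],[0,0,0],-1],[[0,-0.5,0],[0,0,0],-1],[[0,-0.5,0],[0,0,0],-1]]'| grep -E "t:|pos|force";python3 -c "
from h import *
go(pt(0,.15,.114))
im=robot.read_camera('top')[:,:,::-1]
cv2.imwrite('pics/top6.png',cv2.resize(im[150:350,270:520],None,fx=2.8,fy=2.8,interpolation=2))
for o in(-.039,-.049,-.051):
  print(o,proj('top',pt(0,.155+o,.104)),proj('top',pt(0,-.155+o,.104)))
def bl(u0,u1,v0,v1):
  k,l,st,c=cv2.connectedComponentsWithStats((im.max(2)[v0:v1,u0:u1]<62).astype(np.uint8));print([(ci+[u0,v0],s) for ci,s in zip(c[1:],st[1:,4]) if s>40])
bl(310,350,210,250);bl(460,500,235,285)"
```

```text
t: 15.23
position: [0.6504, -0.0041, 0.119]
ee_rot: [[0.977, -0.214, 0.003], [-0.214, -0.977, 0.005], [0.001, -0.005, -1.0]]
ft_force: [0.8, 1.7, -0.8]
grip_force: 0.0
t 15.2333 pos [ 0.6503586  -0.00411853  0.11901264] F [ 0.83474555  1.65677944 -0.80376953] turn [-0.0017 -0.0004  0.0009]
now px,py 0.003493267243306641 0.22476538547665093 0.11901264243789152
[-0.019  0.374  0.023]
-0.039 (np.float64(322.3940334034292), np.float64(224.40711660984206)) (np.float64(472.7202374778441), np.float64(254.14593274294273))
-0.049 (np.float64(327.2098936784556), np.float64(225.35983130202453)) (np.float64(477.6053217441668), np.float64(255.11234191748002))
-0.051 (np.float64(328.1733308852232), np.float64(225.55042669505173)) (np.float64(478.5826094870051), np.float64(255.3056773420811))
[(array([325.27710843, 225.97590361]), np.int32(83))]
[(array([466.10869565, 236.97826087]), np.int32(46)), (array([475.1092437 , 254.26890756]), np.int32(119)), (array([463.36144578, 278.8313253 ]), np.int32(83))]
```

View pics/top6.png

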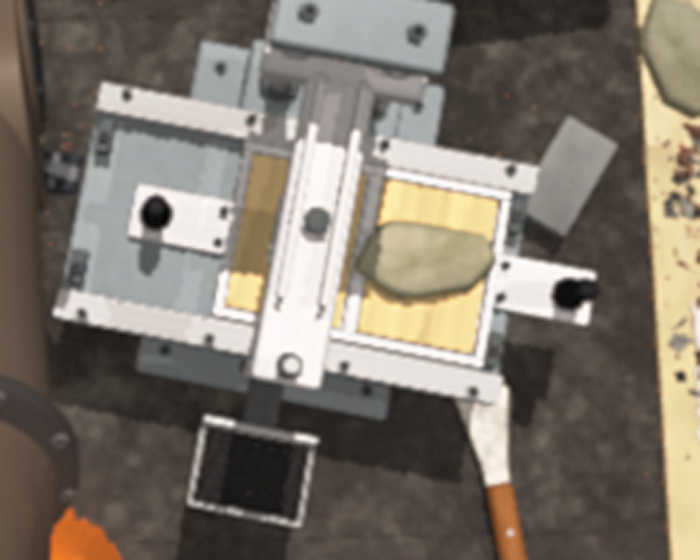

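The carrier travelled about 97 mm between the two end positions (98 mm nominal). The tongue overhang now matches the other side, 27 px against 27.7 px, so it is fully on its -y stop. The stone at (425,260) stands in the open on its board, and the fingers are clear of everything.

```bash
python3 -m jog '[[[0,0,-0.1],[0,0,0],-1],[[0,0,-0.2],[0,0,0],-1],[[0,0,-0.3],[0,0,0],-1],[[0,0,-0.3],[0,0,0],-1]]'| grep -E "t:|force"; python3 -c "
from workcell import robot
print(robot.close_job())"
```

```text
t: 15.62
ee_rot: [[0.975, -0.224, 0.007], [-0.224, -0.975, -0.001], [0.007, -0.001, -1.0]]
ft_force: [0.7, 0.3, 0.1]
grip_force: 0.0
the job is handed in; nothing more can be done
None
```

The stone was pressed with the pedal on its stop for about 3 s, the carrier was then slid to its other stop so the pressed piece stands in the open, and the job was handed in at 15.6 s; no verdict came back.

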